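# Dress the free half of the light-up stand and switch its light on

## Task

One half of the light-up serving stand is taken by the nut chopper. Clear the muddler and the ice cream spade off the other half into the steel tray, stand every ramekin from the wooden tray upright on that cleared half, and only then switch on the light of that half by pushing its switch, hidden under the stand's front lip, fully up from below. Leave the other half's light off, and leave the chopper and the other things on the counter where they stand.

Things in the scene. Friction and masses are not known exactly. Their poses are not given: they have to be found in the camera images.
- stand: Fixed light-up serving stand, 212 mm deep (x), 390 mm wide (y), front to -x. Base 105 mm high under a 20 mm deck (top 125 mm above the counter) that overhangs it 57 mm at the front. Rails 8 mm high edge the deck and split it into two halves (left +y, right -y), each 200 x 186 mm inside. May be turned a little. Origin: centre of its underside.
- front_lip (a point): Middle of the lower front edge of the overhanging deck, 105 mm above the counter; the edge runs straight along the stand's y for 195 mm either way. Axes as the stand's.
- bay_left (a point): Centre of the deck surface of the left (+y) half; axes as the stand's, z up.
- bay_right (a point): Centre of the deck surface of the right (-y) half; axes as the stand's, z up.
- switch_left_under (a point): Centre of the underside of the left half's push switch, a grey block 24 mm (x) by 36 mm (y) hanging below the overhang, its centre 20 mm behind the front edge, midway along the half. Off, its underside is 30 mm below the deck's underside (75 mm above the counter). It slides 8 mm straight up and stays where pushed. Free space before and below it.
- switch_right_under (a point): The same for the right half's switch.
- switch_left (a joint): Upward travel of the left switch: 0 = off (down), 0.008 m = fully up, on. About 3 N moves it; it holds by friction and does not spring back.
- switch_right (a joint): The same for the right half's switch.
- wood_tray: Fixed low wooden tray, 190 mm square, floor 5 mm above the counter, rim 11 mm above the counter and 5 mm thick. Holds the ramekins at the start. Origin: centre of its underside. It lies to one side of the stand, left or right.
- steel_tray: Fixed low steel tray of the same size and shape (190 mm square, floor at 5 mm, rim at 11 mm), empty at the start, on the other side of the stand; the muddler and spade go here. Origin: centre of its underside.
- ramekin1: Round cream ceramic ramekin, about 56 mm outside diameter, 40 mm high, wall 4 mm, 110 g, open at the top. Origin: centre of its underside, z up. Two to four ramekins are present; absent ones give None from the start.
- ramekin2: Round cream ceramic ramekin, about 56 mm outside diameter, 40 mm high, wall 4 mm, 110 g, open at the top. Origin: centre of its underside, z up. Two to four ramekins are present; absent ones give None from the start.
- ramekin3: Round cream ceramic ramekin, about 56 mm outside diameter, 40 mm high, wall 4 mm, 110 g, open at the top. Origin: centre of its underside, z up. Two to four ramekins are present; absent ones give None from the start.
- ramekin4: Round cream ceramic ramekin, about 56 mm outside diameter, 40 mm high, wall 4 mm, 110 g, open at the top. Origin: centre of its underside, z up. Two to four ramekins are present; absent ones give None from the start.
- muddler: Beechwood muddler, 150 mm long, along its x axis, on the free half at the start. Round shaft 22 mm thick (axis 15 mm above the underside) from x = -63 to 30 mm; square 30 mm head x = 30 to 75 mm, square 30 mm butt x = -75 to -63 mm, so it does not roll. 90 g. Origin: middle of its length, at its underside.
- spade: Ice cream spade, 150 mm long, lying along its x axis on the free half beside the muddler, about 55 mm from it. Dark wooden handle 18 mm wide and 18 mm high from x = -75 to +15 mm; flat steel blade 34 mm wide, 4 mm thick from x = 15 to 75 mm. 120 g. Origin: middle of its length, at its underside; z up.
- chopper: Hand-crank nut chopper on a squat glass jar, 76 mm diameter, 139 mm high in all, standing on one half of the stand; crank arm on top reaches 53 mm from the axis along its x. 0.8 kg. Origin: centre of its underside. Stays where it is; the half it stands on is the taken one.
- mug: Blue enamel mug, 80 mm diameter, 80 mm high, behind the stand. Not to be moved. Origin: centre of its underside.
- cone_stand: Cast aluminium cone stand, 110 mm diameter, about 135 mm high, behind the stand. Not to be moved. Origin: centre of its underside.
- nut_jar: Amber glass jar with a metal cap, 70 mm diameter, 100 mm high, behind the stand. Not to be moved. Origin: centre of its underside.

How it is judged (in metres and radians):
On the way, in this order (a step that is already met when the one before it is completed fails the run):
1. muddler and spade lie in the steel tray and every ramekin stands upright on the free half, the taken half's light still off (((y of chopper in the frame of stand below 0 m and (x of ramekin1 in the frame of bay_left between -0.08 and 0.08 m and y of ramekin1 in the frame of bay_left between -0.07 and 0.07 m and z of ramekin1 in the frame of bay_left between -0.008 and 0.008 m and angle between ramekin1's own z axis and vertical below 0.12 rad) and (x of ramekin2 in the frame of bay_left between -0.08 and 0.08 m and y of ramekin2 in the frame of bay_left between -0.07 and 0.07 m and z of ramekin2 in the frame of bay_left between -0.008 and 0.008 m and angle between ramekin2's own z axis and vertical below 0.12 rad) and (x of ramekin3 in the frame of bay_left between -0.08 and 0.08 m and y of ramekin3 in the frame of bay_left between -0.07 and 0.07 m and z of ramekin3 in the frame of bay_left between -0.008 and 0.008 m and angle between ramekin3's own z axis and vertical below 0.12 rad) and (x of ramekin4 in the frame of bay_left between -0.08 and 0.08 m and y of ramekin4 in the frame of bay_left between -0.07 and 0.07 m and z of ramekin4 in the frame of bay_left between -0.008 and 0.008 m and angle between ramekin4's own z axis and vertical below 0.12 rad) and value of joint switch_right below 0.003 m) or (y of chopper in the frame of stand above 0 m and (x of ramekin1 in the frame of bay_right between -0.08 and 0.08 m and y of ramekin1 in the frame of bay_right between -0.07 and 0.07 m and z of ramekin1 in the frame of bay_right between -0.008 and 0.008 m and angle between ramekin1's own z axis and vertical below 0.12 rad) and (x of ramekin2 in the frame of bay_right between -0.08 and 0.08 m and y of ramekin2 in the frame of bay_right between -0.07 and 0.07 m and z of ramekin2 in the frame of bay_right between -0.008 and 0.008 m and angle between ramekin2's own z axis and vertical below 0.12 rad) and (x of ramekin3 in the frame of bay_right between -0.08 and 0.08 m and y of ramekin3 in the frame of bay_right between -0.07 and 0.07 m and z of ramekin3 in the frame of bay_right between -0.008 and 0.008 m and angle between ramekin3's own z axis and vertical below 0.12 rad) and (x of ramekin4 in the frame of bay_right between -0.08 and 0.08 m and y of ramekin4 in the frame of bay_right between -0.07 and 0.07 m and z of ramekin4 in the frame of bay_right between -0.008 and 0.008 m and angle between ramekin4's own z axis and vertical below 0.12 rad) and value of joint switch_left below 0.003 m)) and x of muddler in the frame of steel_tray between -0.075 and 0.075 m and y of muddler in the frame of steel_tray between -0.075 and 0.075 m and z of muddler in the frame of steel_tray between -0.025 and 0.025 m and linear speed of each of muddler, spade, ramekin1, ramekin2, ramekin3, ramekin4 below 0.03 m/s and x of spade in the frame of steel_tray between -0.075 and 0.075 m and y of spade in the frame of steel_tray between -0.075 and 0.075 m and z of spade in the frame of steel_tray between -0.025 and 0.025 m), for 0.2 s.
2. then the free half's switch is pushed up (on) (((y of chopper in the frame of stand below 0 m and value of joint switch_left above 0.0055 m) or (y of chopper in the frame of stand above 0 m and value of joint switch_right above 0.0055 m))), for 0.2 s.
At the end, for the whole second after the job is handed in: All ramekins upright on the free half's deck (centre within 80 mm in x, 70 mm in y of its centre, base within 8 mm of the deck); muddler and spade in the steel tray (origin within 75 mm of its centre, under 25 mm up); free half's switch over 5.5 mm up, the other under 3 mm; all at rest (((y of chopper in the frame of stand below 0 m and (x of ramekin1 in the frame of bay_left between -0.08 and 0.08 m and y of ramekin1 in the frame of bay_left between -0.07 and 0.07 m and z of ramekin1 in the frame of bay_left between -0.008 and 0.008 m and angle between ramekin1's own z axis and vertical below 0.12 rad) and (x of ramekin2 in the frame of bay_left between -0.08 and 0.08 m and y of ramekin2 in the frame of bay_left between -0.07 and 0.07 m and z of ramekin2 in the frame of bay_left between -0.008 and 0.008 m and angle between ramekin2's own z axis and vertical below 0.12 rad) and (x of ramekin3 in the frame of bay_left between -0.08 and 0.08 m and y of ramekin3 in the frame of bay_left between -0.07 and 0.07 m and z of ramekin3 in the frame of bay_left between -0.008 and 0.008 m and angle between ramekin3's own z axis and vertical below 0.12 rad) and (x of ramekin4 in the frame of bay_left between -0.08 and 0.08 m and y of ramekin4 in the frame of bay_left between -0.07 and 0.07 m and z of ramekin4 in the frame of bay_left between -0.008 and 0.008 m and angle between ramekin4's own z axis and vertical below 0.12 rad) and value of joint switch_right below 0.003 m and value of joint switch_left above 0.0055 m) or (y of chopper in the frame of stand above 0 m and (x of ramekin1 in the frame of bay_right between -0.08 and 0.08 m and y of ramekin1 in the frame of bay_right between -0.07 and 0.07 m and z of ramekin1 in the frame of bay_right between -0.008 and 0.008 m and angle between ramekin1's own z axis and vertical below 0.12 rad) and (x of ramekin2 in the frame of bay_right between -0.08 and 0.08 m and y of ramekin2 in the frame of bay_right between -0.07 and 0.07 m and z of ramekin2 in the frame of bay_right between -0.008 and 0.008 m and angle between ramekin2's own z axis and vertical below 0.12 rad) and (x of ramekin3 in the frame of bay_right between -0.08 and 0.08 m and y of ramekin3 in the frame of bay_right between -0.07 and 0.07 m and z of ramekin3 in the frame of bay_right between -0.008 and 0.008 m and angle between ramekin3's own z axis and vertical below 0.12 rad) and (x of ramekin4 in the frame of bay_right between -0.08 and 0.08 m and y of ramekin4 in the frame of bay_right between -0.07 and 0.07 m and z of ramekin4 in the frame of bay_right between -0.008 and 0.008 m and angle between ramekin4's own z axis and vertical below 0.12 rad) and value of joint switch_left below 0.003 m and value of joint switch_right above 0.0055 m)) and x of muddler in the frame of steel_tray between -0.075 and 0.075 m and y of muddler in the frame of steel_tray between -0.075 and 0.075 m and z of muddler in the frame of steel_tray between -0.025 and 0.025 m and linear speed of each of muddler, spade, ramekin1, ramekin2, ramekin3, ramekin4 below 0.03 m/s and x of spade in the frame of steel_tray between -0.075 and 0.075 m and y of spade in the frame of steel_tray between -0.075 and 0.075 m and z of spade in the frame of steel_tray between -0.025 and 0.025 m); the robot touches nothing.
It fails at once if the chopper or a bystander is moved more than 25 mm or tipped (distance of any of chopper, mug, cone_stand, nut_jar from where it was at the start of the episode above 0.025 m or angle between any of chopper, mug, cone_stand, nut_jar's own z axis and vertical above 0.3 rad).
Of ramekin1, ramekin2, ramekin3, ramekin4 only 2 to 4 are there at a start; the rules pass over those that are not, and their reading is None.
At some moment in a run one of ramekin1, ramekin2, ramekin3, ramekin4, muddler may be knocked a few centimetres aside while the robot is not near it.
It also fails if it takes over 210 s, if anything falls off the work surface, if the arm or the gripper's body presses on something with over 40 N, if the wrist force passes 120 N, or if a joint passes its speed limit or range.

## Robot

A 7-joint arm with a two-finger parallel gripper is mounted at the origin on the work surface. World frame = base frame: x ahead of the robot, y to its left, z up, the work surface at z = 0. Lengths are in m, angles in degrees, forces in N, time in s.
With the tool pointing down it reaches from about 0.4 to 0.9 m from the base axis. Payload 5.5 kg.
Tool frame: the origin (TCP) lies midway between the tips of the shut fingers; the grasp point (between the pads) lies 19 mm behind it; z points along the fingers, y is the line along which they close (so a half turn about z gives the same grasp; the last joint's range is limited). The gripper opens to 85 mm and grips with 20 to 120 N. Pads are 22 mm wide; open, the fingers measure 114 mm over their backs; the gripper's body (76 mm by 85 mm) begins 54 mm behind the grasp point. The pads swing forward as they close: fully open they stand 13 mm farther back than shut.
Start: joints at [-54.591, 28.699, -24.465, 88.831, 12.651, 65.22, -12.049], TCP at [0.226, 0.61, 0.231] pointing down, gripper open.
Joint ranges: [-164.97, 164.97], [-17.58, 116.51], [-87.97, 89.64], [11.32, 138.91], [-80.73, 260.73], [10.89, 115.49], [-147.41, 147.41]. Speed limits (degrees/s): [147.25, 147.25, 180, 180, 180, 180, 180].

## Interface

Orientations are given as a 3x3 rotation matrix whose columns are the frame's x, y, z axes.
In Python, from rig import env gives the robot as it stands. Calls block until the motion is done:
- env.move_to(position, orientation): joint-space move of the TCP to a pose.
- env.move_linear(position, frame=None, v=0.15): straight line of the TCP; frame=None keeps the orientation; v is the mean speed in m/s.
- env.movej(angles): joint-space move.
- env.gripper_to(opening, grasp_force=None): finger opening in m; grasp_force is the grip in N (None keeps the last); returns when the fingers have stopped.
- env.sleep(seconds).
- env.solve_ik(position, orientation): joint angles nearest the present ones, or None.
- env.read_state(): the state.
- env.camera(name): name is "scene" or "top" or "wrist"; returns the picture (400x640x3 uint8, red, green, blue); there is no depth.
- env.camera_info(name): a dict with "intrinsics" (3x3 intrinsics, pixels), "R" (3x3) and "t" (3): a world point X has camera coordinates R X + t. Camera axes: x right, y down, z forward; pixel columns grow to the right and rows downward; lengths in m; the calibration is good to about 2 mm. A picture is of the moment at which its call begins: read the wrist's pose just before it. camera_info takes no time and is no camera call; for the wrist camera it gives the pose at the moment of the call.
A pose or a line that the arm cannot do raises env.IKError and nothing moves.
- env.close_job(): hands the job in; it is judged then, once.
The state is a dict: "time_s": time; "joints": joint angles; "qd": joint speeds; "effort": joint torques, N m; "tcp_pos": TCP position; "eef_rot": TCP orientation; "ft_force": force on the tool from outside, world axes, zero at the start; "ft_torque": the same for the moment, N m; "opening": finger opening in m; "gripper_force": force on a finger pad.
Only numpy, scipy, OpenCV 4.12 (cv2) and the standard library are available. Lean on these libraries where they do the work, as an engineer would, in place of code of your own. Each camera call takes 0.05 s, during which the arm holds its last target. There are 200 camera calls.

## Working session

There is one attempt and no reset: what is moved stays moved. The work goes in short steps, each a Python script; the robot and the scene stay as the last script left them, time stands still between calls to the robot, and variables do not carry over. Pictures are saved under pics/ and viewed, at most 14 in all, crops included, and the job is handed in when it is done.

```bash
ls; mkdir -p pics; python3 - <<'E'
from rig import env
import cv2, numpy as np
for n in ("top","scene"):
    im=env.camera(n); cv2.imwrite(f"pics/{n}0.png",im[:,:,::-1])
    i=env.camera_info(n); print(n,np.round(i["intrinsics"],1).tolist(),np.round(i["R"],3).tolist(),np.round(i["t"],3).tolist())
s=env.read_state(); print(s["time_s"],s["eef_rot"],s["opening"])
E
```

```text
pics
top [[450.7, 0.0, 316.9], [0.0, 450.7, 202.7], [0.0, 0.0, 1.0]] [[-0.009, -1.0, -0.008], [-0.994, 0.01, -0.107], [0.107, 0.006, -0.994]] [0.008, 0.621, 1.215]
scene [[401.5, 0.0, 317.8], [0.0, 401.5, 202.2], [0.0, 0.0, 1.0]] [[-0.469, 0.883, -0.016], [0.626, 0.319, -0.711], [-0.623, -0.344, -0.703]] [0.271, -0.327, 1.441]
0.1 [[-9.37744386e-01  3.47325518e-01 -6.71123056e-04]
 [ 3.47326160e-01  9.37742969e-01 -1.63143143e-03]
 [ 6.27031622e-05 -1.76296426e-03 -9.99998444e-01]] 0.08537942721391521
```

View pics/top0.png

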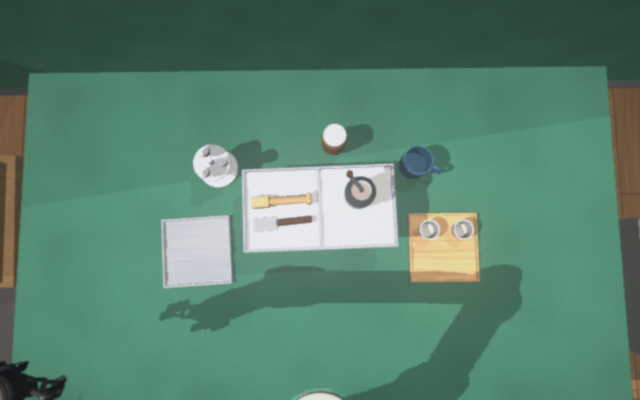

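View pics/scene0.png

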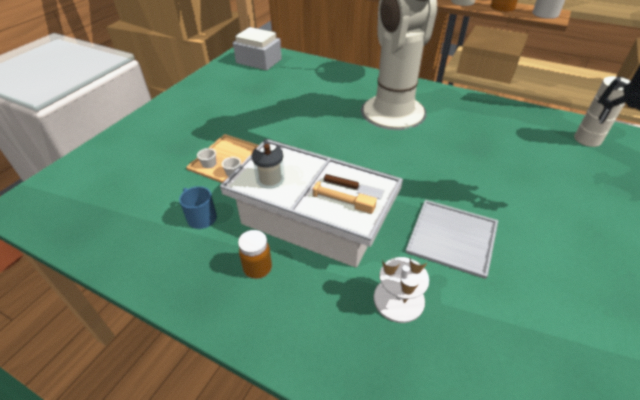

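The top view has image left as +y. The free half is the left one, with the muddler at about (283,201) and the spade at about (285,222). The chopper is on the right half at (360,190). The steel tray is on the left at (197,251). The wooden tray is on the right, with two ramekins at (429,229) and (462,229). I'll enlarge the picture.

```bash
python3 - <<'E'
import cv2
im=cv2.imread("pics/top0.png")
cv2.imwrite("pics/c1.png",cv2.resize(im[155:300,155:325],None,fx=4.7,fy=4,interpolation=cv2.INTER_CUBIC)[:, :800])
cv2.imwrite("pics/c2.png",cv2.resize(im[155:300,315:490],None,fx=4,fy=4,interpolation=cv2.INTER_CUBIC))
E
```

```text
(no output)
```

View pics/c1.png

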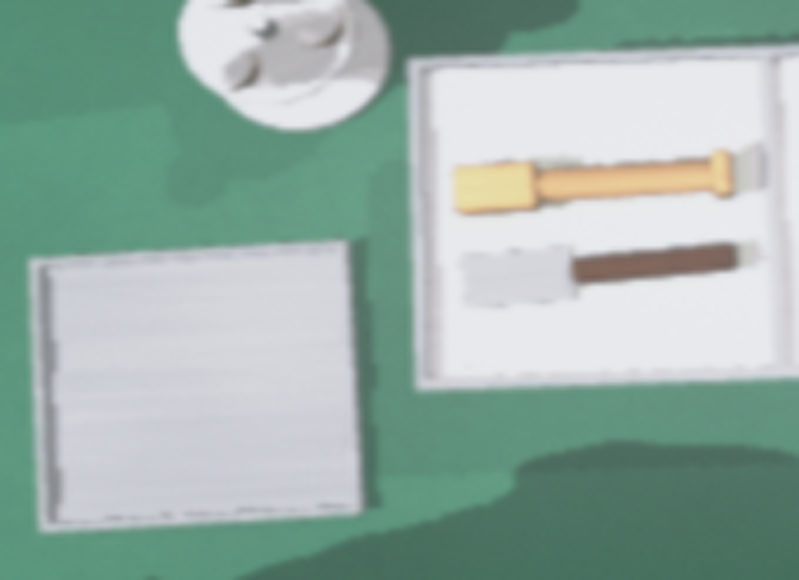

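View pics/c2.png

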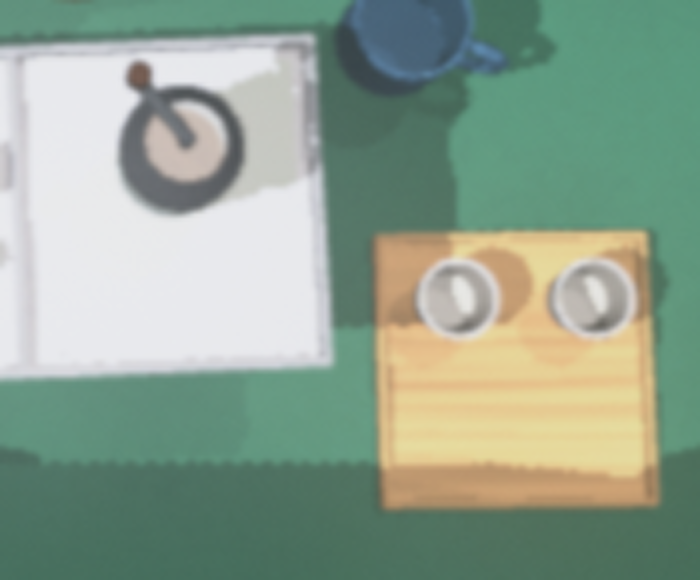

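The crops show the muddler with its head at +y, crop (455,189) to (731,172). The spade blade end is at (463,280) and its handle end at (737,256). The ramekin rims are centred at (458,299) and (593,298) in the second crop. I'll back-project these and check them against the known sizes.

```bash
cat > h.py <<'E'
import numpy as np, cv2
from rig import env
def ray(cam,uv,z,info=None):
    i=info or env.camera_info(cam); K,R,t=map(np.array,(i["intrinsics"],i["R"],i["t"]))
    d=R.T@np.linalg.inv(K)@np.array([*uv,1.]); c=-R.T@t
    return c+d*(z-c[2])/d[2]
def proj(cam,X,info=None):
    i=info or env.camera_info(cam); p=np.array(i["intrinsics"])@(np.array(i["R"])@np.array(X)+np.array(i["t"])); return p[:2]/p[2]
def down(ang):   # tool y (closing) axis at angle ang (deg) in the world xy plane
    a=np.radians(ang); y=np.array([np.cos(a),np.sin(a),0]); z=np.array([0,0,-1.]); return np.c_[np.cross(y,z),y,z]
E
python3 - <<'E'
from h import *
c1=lambda x,y:((x+.5)/4.7-.5+155,(y+.5)/4-.5+155)
c2=lambda x,y:((x+.5)/4-.5+315,(y+.5)/4-.5+155)
P=dict(sBL=(c1(410,60),.133),sFL=(c1(418,388),.133),sBR=(c2(316,36),.133),sFR=(c2(331,365),.133),
mH=(c1(455,189),.155),mB=(c1(731,172),.155),spB=(c1(463,280),.129),spH=(c1(737,256),.143),
t1=(c1(30,260),.011),t2=(c1(348,241),.011),t3=(c1(362,512),.011),t4=(c1(42,530),.011),
r1=(c2(458,299),.045),r2=(c2(593,298),.045),w1=(c2(375,233),.011),w2=(c2(648,231),.011),w3=(c2(659,506),.011),w4=(c2(383,508),.011),chop=(c2(186,140),.245),knob=(c2(139,75),.26))
W={k:ray("top",uv,z)[:2] for k,(uv,z) in P.items()}
for k,v in W.items(): print(k,v.round(4))
n=np.linalg.norm
print("stand",n(W['sBL']-W['sFL']),n(W['sBL']-W['sBR']),"mud",n(W['mH']-W['mB']),"sp",n(W['spB']-W['spH']),"tray",n(W['t1']-W['t2']),n(W['t2']-W['t3']),"wood",n(W['w1']-W['w2']))
c=sum(W[k] for k in('sBL','sFL','sBR','sFR'))/4; yd=W['sBL']-W['sBR']+W['sFL']-W['sFR']; yd/=n(yd);xd=np.array([yd[1],-yd[0]])
print("c",c,"yaw",np.degrees(np.arctan2(xd[1],xd[0])),"bayL",c+yd*.0965,"lip sw",c+yd*.0965-xd*(.106-.020))
print("steel",sum(W[f't{i}'] for i in (1,2,3,4))/4,"mud",(W['mH']+W['mB'])/2,"sp",(W['spB']+W['spH'])/2)
for a,b in(('mB','mH'),('spH','spB'),('t2','t1')): d=W[b]-W[a];print(a,np.degrees(np.arctan2(d[1],d[0])))
# where is TCP relative
E
```

```text
sBL [0.698  0.1933]
sFL [0.4884 0.1872]
sBR [ 0.7094 -0.1967]
sFR [ 0.4992 -0.2004]
mH [0.6119 0.1648]
mB [0.6211 0.0178]
spB [0.5565 0.164 ]
spH [0.5693 0.0153]
t1 [0.5801 0.4412]
t2 [0.5917 0.2507]
t3 [0.4034 0.2402]
t4 [0.3927 0.4289]
r1 [ 0.5439 -0.3029]
r2 [ 0.5437 -0.3945]
w1 [ 0.5923 -0.2546]
w2 [ 0.5918 -0.4458]
w3 [ 0.4015 -0.4444]
w4 [ 0.4018 -0.2542]
chop [ 0.6277 -0.1016]
knob [ 0.6633 -0.0742]
stand 0.20966579425762708 0.3901755644174777 mud 0.1472319594112334 sp 0.14931188139285995 tray 0.19091843906228065 0.18860184269586913 wood 0.1911778040944042
c [ 0.59873248 -0.00416628] yaw 1.6415186932745414 bayL [0.59596815 0.09229412] lip sw [0.51000344 0.08983057]
steel [0.49196635 0.3402666 ] mud [0.61648269 0.09128435] sp [0.56288636 0.08964561]
mB 93.58738841928914
spH 94.93246157860035
t2 93.46288764489799
```

The sizes agree: stand 210×390, tray 190, muddler 147, spade 149 mm. I'll check reachability, including the pose for the switch, then clear the tools.

```bash
cat >> h.py <<'E'
def best(p,angs):
    q0=np.array(env.read_state()["joints"]); r=[]
    for a in angs:
        q=env.solve_ik(list(p),down(a))
        if q is not None: r.append((np.abs(np.array(q)-q0).max(),a))
    return min(r)[1] if r else None
def fwd(p_deg,yaw=1.6,roll=0): # tool z forward along yaw, pitched p_deg below horizontal, y horizontal
    a,p=np.radians(yaw),np.radians(p_deg)
    z=np.array([np.cos(a)*np.cos(p),np.sin(a)*np.cos(p),-np.sin(p)]); y=np.array([-np.sin(a),np.cos(a),0])*(1 if roll==0 else -1)
    return np.c_[np.cross(y,z),y,z]
def pickplace(src,zs,dst,zd,ang,o_open,o_rel,force,zhi=.32,dang=None,via=None):
    dang=ang if dang is None else dang
    env.gripper_to(o_open)
    env.move_to([*src,zhi],down(ang)); env.move_linear([*src,zs+.04],v=.2); env.move_linear([*src,zs],v=.06)
    env.gripper_to(0.0,force); s=env.read_state(); print("grip",round(s["opening"],4),s["gripper_force"],s["ft_force"])
    env.move_linear([*src,zhi],v=.2)
    print("held",round(env.read_state()["opening"],4))
    for w in via or []: env.move_to(w,down(dang))
    env.move_to([*dst,zhi],down(dang)); env.move_linear([*dst,zd+.03],v=.25); env.move_linear([*dst,zd],v=.04)
    s=env.read_state(); print("at",np.round(s["tcp_pos"],4),np.round(s["ft_force"],1))
    env.gripper_to(o_rel); env.move_linear([*dst,zhi],v=.25); print("t",env.read_state()["time_s"])
E
python3 - <<'E'
from h import *
for n,p in dict(sp=(.563,.095,.127),mud=(.616,.1,.128),tray=(.45,.34,.011),tray2=(.53,.34,.011)).items():
    for a in (4,184): print(n,a,[None if (q:=env.solve_ik([p[0],p[1],z],down(a))) is None else np.round(q).astype(int).tolist() for z in (p[2],.32)])
for n,p in dict(r1=(.544,-.303,.015),r2=(.544,-.3945,.015),b=(.596,.09,.135)).items():
    for a in (4,184): print(n,a,[None if (q:=env.solve_ik([p[0],p[1],z],down(a))) is None else np.round(q).astype(int).tolist() for z in (p[2],.32)])
for pd in (-10,0,10,20,30):
  for r in (0,1):
    q=env.solve_ik([.515,.09,.06],fwd(pd,1.6,r)); print("sw",pd,r,None if q is None else np.round(q).astype(int).tolist())
E
```

```text
sp 4 [[-12, 26, 0, 106, 0, 48, -8], [-11, 15, -2, 95, 1, 71, -9]]
sp 184 [[-62, 55, 77, 108, -58, 70, -141], [40, 32, -74, 93, 31, 79, 146]]
mud 4 [[-11, 31, -1, 98, 1, 51, -8], [-7, 20, -6, 87, 2, 73, -9]]
mud 184 [[-58, 59, 77, 100, -61, 74, -142], [35, 39, -74, 86, 38, 84, 144]]
tray 4 [[-34, 36, -7, 109, 7, 35, -42], [-32, 14, -9, 96, 2, 70, -38]]
tray 184 [[-11, 42, -38, 109, 38, 43, 114], [-6, 18, -43, 95, 13, 72, 133]]
tray2 4 [[-31, 41, -6, 100, 6, 40, -36], [-29, 21, -9, 86, 3, 73, -34]]
tray2 184 [[-8, 47, -38, 99, 37, 48, 121], [-5, 26, -42, 85, 18, 75, 135]]
r1 4 [[7, 43, 27, 102, -27, 42, 52], [3, 22, 32, 88, -12, 73, 41]]
r1 184 [[-15, 62, 64, 102, -64, 62, -102], [-21, 41, 78, 89, -40, 83, -117]]
r2 4 [[12, 48, 32, 94, -32, 48, 61], [7, 30, 40, 81, -19, 76, 52]]
r2 184 [[-5, 65, 64, 95, -64, 65, -99], [-9, 46, 78, 81, -45, 87, -109]]
b 4 [[-11, 28, 0, 101, 0, 51, -7], [-9, 18, -3, 90, 1, 72, -8]]
b 184 [[-59, 57, 77, 103, -59, 73, -141], [38, 36, -74, 89, 35, 82, 145]]
sw -10 0 [-61, 96, 13, 133, 111, 111, -141]
sw -10 1 [-94, 109, 24, 134, 97, 75, 27]
sw 0 0 None
sw 0 1 None
sw 10 0 None
sw 10 1 None
sw 20 0 None
sw 20 1 None
sw 30 0 None
sw 30 1 None
```

Tool-down poses all work at about 4° closing angle. I'll solve the switch pose later and move the spade and muddler now.

```bash
python3 - <<'E'
from h import *
pickplace((.563,.085),.1275,(.452,.333),.0115,4.9,.045,.040,40,dang=3.5)
pickplace((.616,.1),.129,(.528,.349),.0125,3.6,.045,.040,40,dang=3.5)
env.move_to([.45,.0,.42],down(4))
cv2.imwrite("pics/top1.png",cv2.resize(env.camera("top")[155:300,155:325,::-1],None,fx=4,fy=4,interpolation=cv2.INTER_CUBIC))
im=env.camera("top")[155:300,315:490,::-1]; cv2.imwrite("pics/top1b.png",cv2.resize(im,None,fx=4,fy=4,interpolation=cv2.INTER_CUBIC))
E
```

```text
grip 0.0169 40.37568211555481 [ 0.05291349 -1.01129198  2.49493318]
held 0.0168
at [0.4521 0.3331 0.0116] [ 0.1  0.3 -0.8]
t 10.9917
grip 0.0204 39.38584506511688 [-0.20682616 -0.61976005  2.43320833]
held 0.0206
at [0.5282 0.3491 0.0126] [ 0.3  0.1 -1.5]
t 20.3833
```

View pics/top1.png

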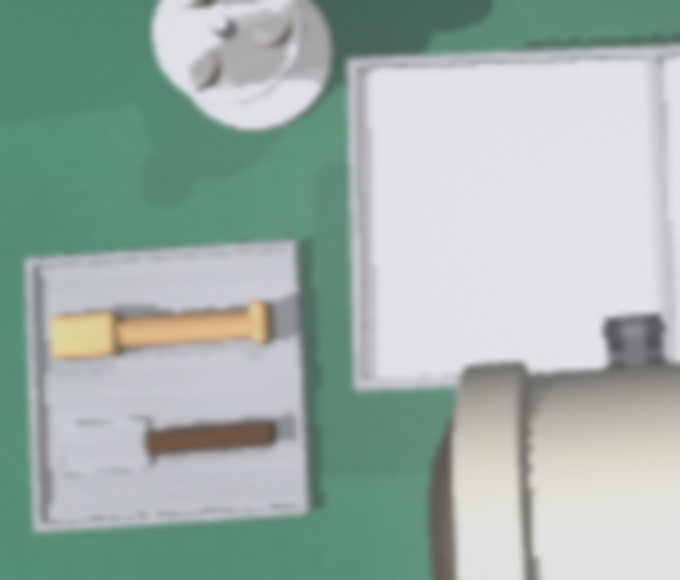

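View pics/top1b.png

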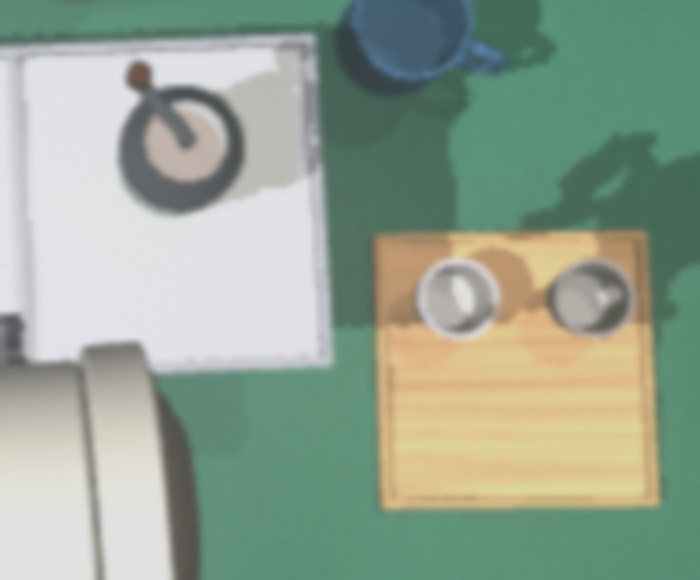

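Both tools lie in the steel tray, and the ramekins haven't moved (crop (458,299) and (592,298)). I'll move the first ramekin.

```bash
python3 - <<'E'
from h import *
via=[[.45,-.15,.37],[.45,.05,.37]]
pickplace((.544,-.303),.015,(.595,.134),.137,0,.08,.078,30,zhi=.37,dang=2,via=via)
env.move_to([.42,.05,.42],down(4))
cv2.imwrite("pics/top2.png",cv2.resize(env.camera("top")[160:290,160:485,::-1],None,fx=2.46,fy=2.46,interpolation=cv2.INTER_CUBIC))
E
```

```text
grip 0.0538 30.879107764922082 [-1.84970827  1.29783228  5.82201706]
held 0.0537
at [0.5952 0.134  0.1371] [-0.3  0.5 -1.4]
t 33.9833
```

View pics/top2.png

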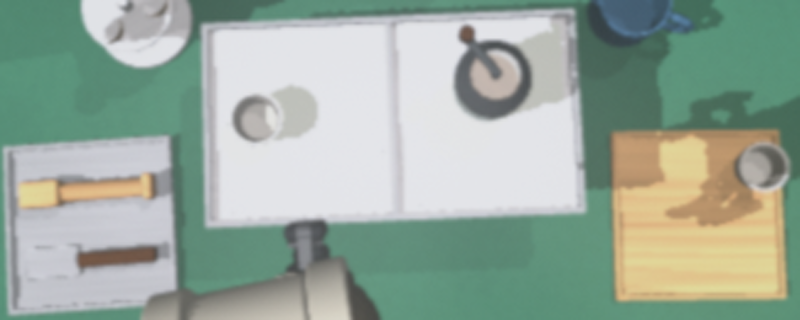

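The first ramekin stands on the free half at crop (258,118). The second was knocked to crop (763,167), close to the tray's right rim. I'll locate it and look at it with the wrist camera.

```bash
python3 - <<'E'
from h import *
f=lambda x,y:((x+.5)/2.46-.5+160,(y+.5)/2.46-.5+160)
p=ray("top",f(763,167),.045); print(p, ray("top",f(258,118),.165))
env.move_to([p[0]-.06,p[1],.25],down(0))
im=env.camera("wrist"); i=env.camera_info("wrist")
np.savez("w.npz",K=i["intrinsics"],R=i["R"],t=i["t"])
cv2.imwrite("pics/w1.png",im[:,:,::-1]); print(proj("wrist",p,i), env.read_state()["time_s"])
E
```

```text
[ 0.547717  -0.4136685  0.045    ] [0.59601195 0.13052412 0.165     ]
[366.69361245 178.33378037] 36.7083
```

View pics/w1.png

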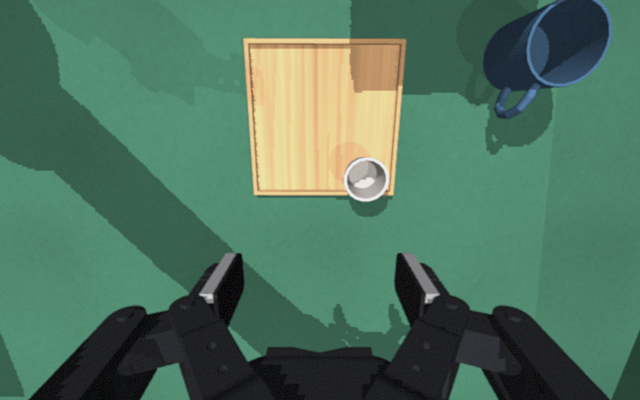

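The wrist view puts the rim centre at (367,179), and I predicted (366.7,178.3). The ramekin is upright against the rim, so I'll pick it up there.

```bash
python3 - <<'E'
from h import *
via=[[.45,-.15,.37],[.45,.05,.37]]
pickplace((.5475,-.413),.016,(.597,.050),.138,0,.08,.078,30,zhi=.37,dang=2,via=via)
env.move_to([.40,.05,.42],down(4))
cv2.imwrite("pics/top3.png",cv2.resize(env.camera("top")[160:290,160:485,::-1],None,fx=2.46,fy=2.46,interpolation=cv2.INTER_CUBIC))
# switch pose search from random starting seeds is impossible via solve_ik; scan orientation
res=[]
for pd in (-20,-10,0,10,20,35,50):
  for yaw in range(-120,121,20):
    a,p=np.radians(yaw),np.radians(pd); z=np.array([np.cos(a)*np.cos(p),np.sin(a)*np.cos(p),-np.sin(p)])
    y0=np.array([-np.sin(a),np.cos(a),0]); x0=np.cross(y0,z)
    for roll in (0,90,180,270):
      r=np.radians(roll); y=np.cos(r)*y0+np.sin(r)*x0
      R=np.c_[np.cross(y,z),y,z]
      q=env.solve_ik([.515,.09,.055],R)
      if q is not None: res.append((pd,yaw,roll,np.round(q).astype(int).tolist()))
for r in res: print(*r)
E
```

```text
grip 0.0542 31.111530256457627 [-2.21284011  1.04713646  5.09481956]
held 0.0541
at [0.5972 0.0499 0.1381] [-0.3  0.4 -1.4]
t 48.175
-20 -100 0 [-56, 94, 29, 66, 32, 114, -53]
-20 -100 90 [-59, 96, 35, 66, 27, 112, 41]
-20 -100 180 [-69, 107, 58, 66, 9, 106, 147]
-20 -100 270 [-61, 97, 38, 66, 25, 111, -137]
-20 -80 0 [-61, 89, 21, 81, 45, 104, -66]
-20 -80 90 [-70, 94, 34, 81, 34, 96, 32]
-20 -80 180 [-55, 87, 13, 81, 50, 108, 109]
-20 -80 270 [-81, 104, 51, 82, 16, 88, -133]
-20 -60 0 [-65, 86, 15, 95, 58, 96, -82]
-20 -60 90 [-79, 93, 32, 96, 44, 83, 18]
-20 -60 180 [-52, 84, 1, 95, 69, 110, 92]
-20 -60 270 [-96, 108, 51, 96, 17, 69, -141]
-20 -40 0 [-64, 86, 9, 108, 75, 98, -102]
-20 -40 90 [-86, 95, 28, 109, 57, 74, -3]
-20 -40 180 [-55, 85, 1, 108, 81, 108, 77]
-20 -20 0 [-59, 91, 5, 118, 92, 108, -121]
-20 -20 90 [-89, 100, 24, 119, 74, 74, -29]
-20 -20 180 [-53, 90, 1, 118, 96, 115, 60]
-20 0 0 [-62, 101, 13, 125, 101, 113, -141]
-20 0 90 [-85, 110, 22, 125, 89, 88, -55]
-20 0 180 [-62, 101, 13, 125, 101, 113, 39]
-20 0 270 [-96, 115, 25, 125, 84, 76, 125]
-20 20 0 [34, 100, 
[... 10329 characters left out ...]
38, 36, 131, 63, 21, -141]
50 60 0 [33, 34, -24, 129, -76, 26, -125]
50 60 90 [33, 34, -24, 129, -76, 26, -35]
50 60 180 [33, 34, -24, 129, -76, 26, 55]
50 60 270 [70, 68, -76, 128, 70, 26, 14]
50 80 0 [-18, 43, 39, 120, -78, 68, -114]
50 80 90 [-13, 40, 32, 120, -75, 63, -26]
50 80 180 [-17, 43, 38, 120, -78, 67, 65]
50 80 270 [53, 48, -50, 118, -11, 30, 104]
50 100 0 [-29, 57, 55, 110, -75, 89, -105]
50 100 90 [-14, 46, 33, 109, -63, 73, -21]
50 100 180 [-19, 49, 41, 110, -67, 78, 71]
50 100 270 [55, 61, -62, 107, 17, 49, 93]
50 120 0 [-28, 59, 52, 100, -65, 93, -98]
50 120 90 [-18, 51, 36, 99, -55, 82, -14]
50 120 180 [-22, 54, 42, 99, -58, 86, 78]
50 120 270 [53, 76, -75, 97, 35, 71, 93]
```

View pics/top3.png

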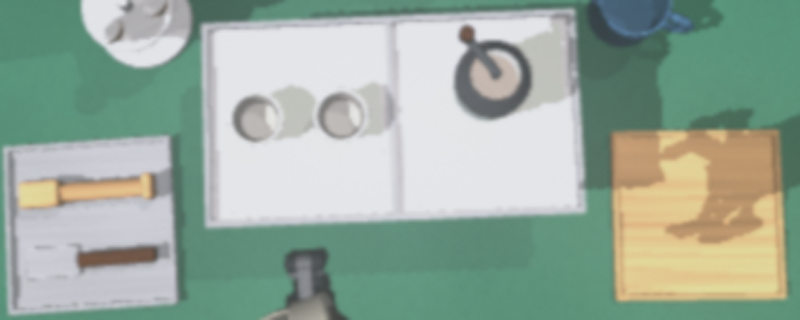

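Both ramekins stand on the free half at crop (258,118) and (342,117), the tools are in the tray, and nothing else has moved. For the switch, a forward pose pitched about 20° at yaw −40° is reachable. I'll check where the wrist camera sits on the tool so the body clears the lip.

```bash
python3 - <<'E'
from h import *
f=lambda x,y:((x+.5)/2.46-.5+160,(y+.5)/2.46-.5+160)
print(ray("top",f(258,118),.165)[:2],ray("top",f(342,117),.165)[:2])
s=env.read_state(); i=env.camera_info("wrist"); c=-np.array(i["R"]).T@np.array(i["t"]); Rt=np.array(s["eef_rot"])
print("cam in tool",Rt.T@(c-np.array(s["tcp_pos"])), s["joints"])
# candidate chain: start pose lower/front, line in, line up
for pd in (15,20,25,30):
  for yaw in (-45,-35,-25,25,35,45):
    for roll in (0,1):
      R=fwd(pd,yaw,roll); d=R[:,2]*[1,1,0]
      P=np.array([.512,.09,.055])
      qs=[env.solve_ik(list(p),R) for p in (P-.09*d,P,P+[0,0,.03])]
      if all(q is not None for q in qs): print(pd,yaw,roll,[np.round(q).astype(int).tolist() for q in (qs[0],qs[2])])
E
```

```text
[0.59601195 0.13052412] [0.59617918 0.04600495]
cam in tool [ 7.80785505e-02  1.11251441e-04 -1.42964147e-01] [-59.13618075 -12.07209456  40.69407088 106.67629637   7.9583071
  82.63168126 -16.10827537]
15 -45 0 [[-63, 57, -3, 120, 70, 78, -89], [-66, 55, 12, 124, 74, 66, -86]]
15 -45 1 [[-32, 67, -37, 119, 86, 109, 87], [-33, 57, -25, 123, 89, 95, 92]]
15 -35 0 [[-41, 63, -29, 128, 89, 100, -98], [-62, 54, 7, 132, 89, 69, -95]]
15 -35 1 [[-45, 62, -25, 128, 87, 96, 81], [-69, 55, 14, 132, 87, 63, 84]]
15 -25 0 [[-45, 64, -25, 137, 96, 99, -105], [-17, 65, -37, 137, 115, 111, -89]]
15 -25 1 [[-86, 63, 13, 138, 85, 60, 71], [-82, 62, 26, 139, 99, 53, 69]]
15 45 0 [[96, 83, -50, 136, -63, 17, -90], [-1, 62, 26, 139, 240, 103, -87]]
15 45 1 [[96, 83, -50, 136, -63, 17, 90], [-1, 62, 26, 139, 240, 103, 93]]
20 -45 0 [[-69, 54, 5, 122, 67, 68, -84], [-65, 50, 12, 126, 75, 62, -83]]
20 -45 1 [[-31, 62, -37, 121, 85, 102, 89], [-32, 53, -25, 125, 88, 89, 95]]
20 -35 0 [[-48, 56, -21, 130, 86, 87, -96], [-22, 56, -35, 132, 101, 98, -87]]
20 -35 1 [[-44, 57, -25, 130, 87, 90, 84], [-79, 54, 26, 133, 84, 49, 87]]
20 -25 0 [[-28, 67, -39, 138, 103, 109, -98], [-10, 63, -44, 138, 117, 110, -83]]
25 -45 0 [[-69, 50, 7, 124, 66, 62, -81], [-62, 46, 11, 127, 75, 59, -80]]
25 -45 1 [[-30, 58, -37, 123, 84, 96, 92], [-31, 48, -24, 126, 87, 83, 98]]
25 -35 0 [[-44, 52, -23, 132, 87, 82, -93], [-32, 47, -22, 133, 96, 81, -86]]
25 -35 1 [[-42, 52, -25, 132, 88, 84, 87], [-76, 49, 26, 135, 86, 45, 91]]
30 -45 0 [[-70, 46, 10, 126, 65, 56, -78], [-69, 44, 21, 128, 71, 48, -74]]
30 -45 1 [[-18, 61, -50, 124, 89, 102, 95], [-29, 44, -24, 127, 86, 77, 101]]
30 -35 0 [[-44, 47, -20, 133, 87, 74, -89], [-39, 41, -12, 134, 94, 67, -83]]
30 -35 1 [[-51, 45, -12, 134, 85, 68, 91], [-74, 44, 26, 135, 87, 42, 95]]
```

The camera sits 78 mm to the tool's +x side, so roll 1 puts it on top. I'll use pitch 15° and yaw −35°, which leaves the most room in front of the lip, with gripper shut, low entry and a force-guarded lift.

```bash
python3 - <<'E'
from h import *
env.gripper_to(0.0)
R=fwd(15,-35,1); d=np.array([np.cos(np.radians(-35)),np.sin(np.radians(-35)),0]); P=np.array([.506,.09,.045])
A=P-.09*d
for dz in (.25,.2,.15):
    q=env.solve_ik(list(A+[0,0,dz]),R)
    if q is not None: break
print(dz,np.round(q))
env.movej(list(q)); 
env.move_linear(list(A),v=.1)
print(np.round(env.read_state()["tcp_pos"],4),np.round(env.read_state()["joints"]),np.round(env.read_state()["ft_force"],1))
im=env.camera("scene"); cv2.imwrite("pics/s1.png",cv2.resize(im[100:300,180:520,::-1],None,fx=2.3,fy=2.3,interpolation=cv2.INTER_CUBIC))
E
```

```text
0.25 [-18.  37. -62. 134.  80. 112. 107.]
[0.4324 0.1417 0.0453] [-32.  71. -39. 128.  93. 112.  81.] [ 0.8 -0.1  0.8]
```

View pics/s1.png

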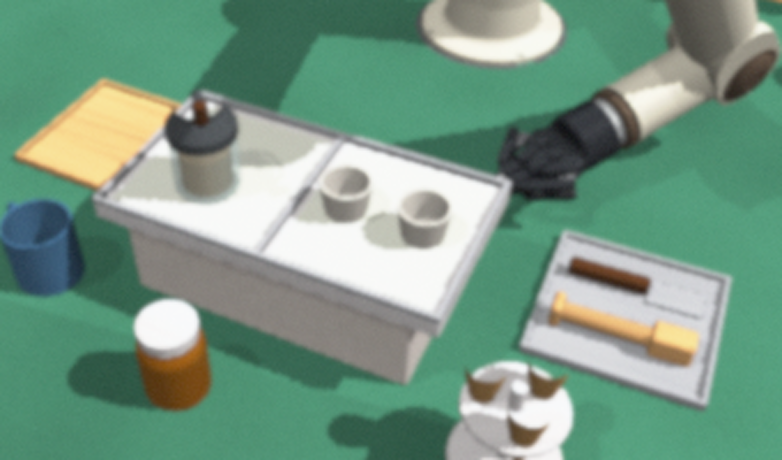

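The gripper is low in front of the lip, clear of the tray and stand. The ramekins and tools are in place. Next I'll move in and push up.

```bash
python3 - <<'E'
from h import *
env.move_linear([.506,.09,.045],v=.06)
f0=np.array(env.read_state()["ft_force"]); print("in",np.round(f0,1))
for k in range(1,36):
    z=.045+.001*k; env.move_linear([.506,.09,z],v=.01)
    s=env.read_state(); df=np.array(s["ft_force"])-f0
    print(round(z,3),np.round(df,1),round(s["tcp_pos"][2],4))
    if np.linalg.norm(df)>15: break
im=env.camera("wrist"); cv2.imwrite("pics/w2.png",im[:,:,::-1]); print(s["time_s"])
E
```

```text
in [ 0.3  0.6 -0.5]
0.046 [-0.3 -0.1  0.8] 0.046
0.047 [ 0.1 -1.4  0.9] 0.047
0.048 [-0.7 -0.8  0.1] 0.0481
0.049 [-0.8 -1.2 -0.2] 0.0491
0.05 [-0.5 -1.1  0.1] 0.0501
0.051 [-0.4 -0.7  0.8] 0.051
0.052 [-0.2 -0.8  0.8] 0.0521
0.053 [-1.1 -1.3  0.4] 0.053
0.054 [-0.1 -0.7 -0.6] 0.0541
0.055 [-0.6 -0.5  0.8] 0.0551
0.056 [-0.2 -0.9  0.7] 0.0561
0.057 [-0.3 -0.6  0.6] 0.057
0.058 [ 0.6 -0.7 -0.3] 0.0581
0.059 [-0.5 -0.5  1. ] 0.059
0.06 [-0.9 -0.7  0.2] 0.0599
0.061 [ 0.  -1.2 -1.9] 0.0606
0.062 [-0.2 -0.4 -2.1] 0.0619
0.063 [-0.2 -0.6 -2.4] 0.063
0.064 [-0.4 -0.8 -1.9] 0.0641
0.065 [ 0.3 -0.4 -2.8] 0.0651
0.066 [-0.9 -0.1 -2.3] 0.0661
0.067 [-0.  -0.4 -2.1] 0.0671
0.068 [-0.1 -0.8 -2.3] 0.0681
0.069 [ 1.1 -1.4 -5.8] 0.0685
0.07 [  1.2  -1.4 -11. ] 0.069
0.071 [  2.6  -2.1 -19.2] 0.0693
62.475
```

Contact came at z = 60.5 mm with about 2.5 N of sliding force, and the hard stop 8 mm later, so the switch is fully up. I'll back out the same way and take a last look.

```bash
python3 - <<'E'
from h import *
env.move_linear([.506,.09,.045],v=.03)
env.move_linear([.4324,.1417,.045],v=.08)
env.move_linear([.40,.1417,.28],v=.15)
im=env.camera("scene"); cv2.imwrite("pics/s2.png",cv2.resize(im[100:300,180:520,::-1],None,fx=2.3,fy=2.3,interpolation=cv2.INTER_CUBIC)); print(env.read_state()["time_s"])
E
```

```text
66.6
```

View pics/s2.png

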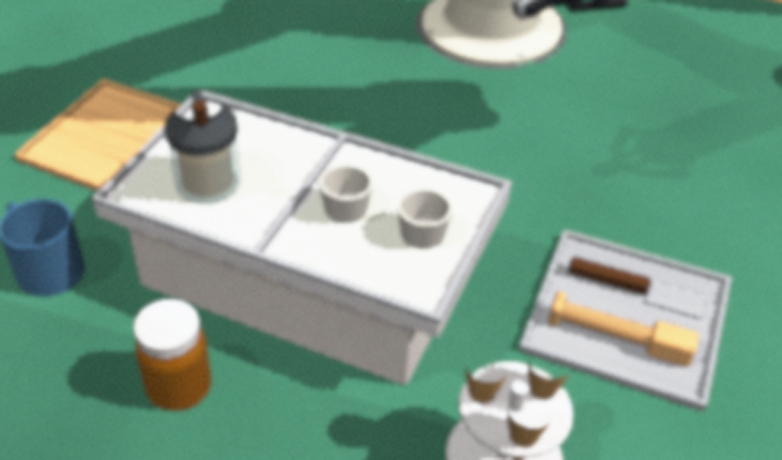

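Everything is in place: ramekins at (346,193) and (424,218), tools in the steel tray, arm clear. The light isn't visible in this picture, but the force trace showed the full 8 mm travel. Handing in.

```bash
python3 - <<'E'
from rig import env
print(env.close_job())
E
```

```text
the job is handed in; nothing more can be done
None
```

I've handed the job in, with no verdict returned: the muddler and spade are in the steel tray, both ramekins stand on the left half, and that half's switch is fully up by the force readings (8 mm to a hard stop), though the last picture shows no visible light.

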